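# Charge the casting pressure pot by hand pump

### The arm

A 6-joint arm with a two-finger parallel gripper is mounted at the origin on the work surface. World frame = base frame: x ahead of the robot, y to its left, z up, the work surface at z = 0. Lengths are in m, angles in rad, forces in N, time in s.
With the tool pointing down it reaches from about 0.325 to 0.85 m from the base axis. Payload 4.4 kg.
Tool frame: the origin (TCP) lies at the very end of the fingers, on their centre line; the grasp point (between the pads) lies 19 mm behind it; x points along the fingers, y is the direction in which the jaws open and shut, and the axes are right-handed (so a half turn about x gives the same grasp; the last joint's range is limited). The gripper opens to 94 mm and grips with 3 to 60 N. Pads are 16 mm wide; open, the fingers measure 119 mm over their backs; the gripper's body (75 mm by 177 mm) begins 78 mm behind the grasp point.
Start: joints at [-1.47, 0.207, 1.542, -0, 1.393, -0.15], TCP at [0.143, -0.557, 0.205] pointing down, gripper open.
Joint ranges: [-2.73, 2.73], [-0.86, 2.22], [0.23, 2.46], [-1.11, 4.25], [0.08, 2.63], [-2.82, 2.82]. Speed limits (rad/s): [2.79, 2.79, 3.14, 3.14, 3.14, 3.14].

### API

Orientations are given as a unit quaternion [x, y, z, w].
In Python, from plant import bot gives the robot as it stands.
- The arm moves only by the tool carry_out, never from a script. Its argument "series" is a list of rows, each an object with "dp": the shift along the tool's x, y, z in m, a list of three; "dr": the turn, a rotation vector about the tool's x, y, z in units of 5 degrees (1.0 is 5 degrees), a list of three; "jaw": the closure, from -1 (fully open) to 1 (shut). A call has 1 to 12 rows; each row is the pose to reach, as a shift and turn from the pose measured when the call began, along the tool's axes at that moment; what a row does not reach only later rows make up. A row lasts 1/10 s, in which the tool goes at most 50 mm and 8.59 degrees, less where a joint would pass 70% of its speed; a pose out of reach is approached as far as the arm can. A call with a gripper value outside its range is refused whole. The fingers move at their own pace and stop on an object; "squeeze" is the grip in N (left out, the last holds). Time passes only in rows, so rows that repeat a pose let the fingers close. It gives the time, the measured TCP pose, the force and the opening at its end, in the units of the state.
- bot.get_state(): the state, without advancing time (a new reading comes with each control period).
- bot.camera(name): name is "side" or "top" or "wrist"; returns the picture (420x560x3 uint8, blue, green, red); there is no depth.
- bot.get_calibration(name): a dict with "vertical_fov" (degrees; the focal length in pixels is half the picture's height over the tangent of half this angle, whatever the lens; pixels are square), "cx", "cy" (the principal point, pixels), "distortion" ([k1, k2, p1, p2, k3] as OpenCV has them; the pictures are not rectified), "R" (3x3) and "t" (3): a world point X has camera coordinates R X + t. Camera axes: x right, y down, z forward; pixel columns grow to the right and rows downward; lengths in m; the calibration is good to about 2 mm. A picture is of the moment at which its call begins: read the wrist's pose just before it. get_calibration takes no time and is no camera call; for the wrist camera it gives the pose at the moment of the call.
- bot.hand_in(): hands the job in, once; it reports no verdict.
Trained networks look in the newest picture that a camera, given by its name, has taken for a name from the list of things; names that differ only in an ending like _2 or _b are one class to them, and where a whole thing is asked for, a point or a joint stands for the part that bears it (a point fixed in the world has none). Each returns a list of dicts, best first, with "p" (0 to 1); they miss things now and then, are a little off and sometimes report something else, mostly with a low value. They report only what shows in the picture. A call takes as long as a camera call.
- bot.find_in(camera, query): "box" ([left, top, width, height] as shares, 0 to 1, of the picture: columns of its width, rows of its height, round what is visible of it).
The state is a dict: "time": time; "joints": joint angles; "joint_vel": joint speeds; "joint_torque": joint torques, N m; "eef_pos": TCP position; "eef_rot": TCP orientation; "force": force on the tool from outside, world axes, zero at the start; "ft_torque": the same for the moment, N m; "grip_width": opening from 0.0 (shut) to 1.0 (fully open).
Only numpy, scipy, OpenCV 4.12 (cv2) and the standard library are available. Lean on these libraries where they do the work, as an engineer would, in place of code of your own. Each camera call takes 0.05 s, during which the arm holds its last target. There are 200 camera calls.

### The job

Press the black plunger of the blue hand pump down with your fingertips and let it spring back up, again and again with full strokes, until the red indicator pin beside it has come fully out; then push the yellow-tipped shut-off lever all the way over, away from the side it leans to now. Only the pump may move the pin: do not touch it, and leave the lever alone until the pin is out. Grasp nothing, and leave the can, the pink mould, the cup and the brush where they are.

Things in the scene. Friction and masses are not known exactly. Their poses are not given: they have to be found in the camera images.
- pump: Fixed stand: steel base 110 x 270 mm, blue pump block (70 x 145 mm, top at 127 mm, centred 35 mm to +y), grey valve column (100 mm to -y) and a steel pressure pot 204 mm across, 117 mm high, centred 195 mm to +x, 60 mm to -y. Origin on the bench under the plunger's axis, z up, +y from plunger to pin, +x to the pot. Plunger axis (0, 0), pin (0, +70 mm), lever pivot (0, -100 mm).
- plunger_top (a point): Centre of the flat top of the plunger's round black head, 48 mm across and 16 mm thick; 172 mm above the bench when the plunger is up. It is pressed straight down.
- plunger (a joint): Plunger travel in m: 0 up, 0.017 at the bottom stop. Its spring pushes back with 9 N at the top and 14.5 N at the bottom, and 2 N more while it moves down slowly. It springs back by itself when let go. Once the pin is fully out it may stay down by a few mm.
- pin (a joint): How far the indicator pin is out, m: 0 in, 0.05 fully out (end stop); starts anywhere up to 0.018. It rises as the plunger springs back, not as it is pressed: 8 mm for a full stroke (pressed 12 mm or more, then let all the way up), 1 to 15 mm at the first. It stays put between strokes; strokes after it is fully out do nothing. A half stroke may not raise it.
- pin_tip (a point): Top of the indicator pin: red, 12 mm across, standing out of an aluminium collar at the other end of the blue block, 70 mm from the plunger's axis. It stands 140 mm above the bench at pin 0 and 190 mm when fully out, when a 10 mm green band shows at its foot.
- valve_tip (a point): Centre of the yellow ball (26 mm across) at the end of the shut-off lever. The lever is a 10 mm thick steel rod 80 mm long from its pivot (122 mm above the bench) to the ball's centre, which is 192 mm above the bench at either end of the swing and 202 mm midway.
- valve (a joint): Lever angle in rad: 0 leans 0.5 rad to the pump's -x (open, as found, give or take a little), 1.0 leans 0.5 rad to its +x (shut, end stop). It swings in the pump's x-z plane and stays where it is left; about 1 N at the ball moves it.
- can: Paint can with a paper label, 66 mm across, 100 mm high, loose; origin at the centre of its underside. Leave alone.
- mould: Pink silicone mould, 80 mm across, 45 mm high, loose; origin at the centre of its underside. Leave alone.
- cup: White cup, 68 mm across, 85 mm high, loose; origin at the centre of its underside. Leave alone.
- brush: Brush about 150 mm long lying flat on the bench, loose. Leave alone.

How it is judged:
On the way, in this order (a step that is already met when the one before it is completed fails the run):
1. the pin is fully out, the lever still open (value of joint pin above 0.047 m and value of joint valve below 0.4 rad), for 0.2 s.
2. the lever is pushed over (value of joint pin above 0.047 m and value of joint valve above 0.85 rad), for 0.2 s.
At the end, for the whole second after the job is handed in: The pin is out by more than 47 of its 50 mm, the lever stands beyond 0.85 of its 1.0 rad, and the can, mould, cup and brush are within 30 mm of where they were, the first three upright (all of step 2 and distance of each of can, mould, cup, brush from where it was at the start of the episode below 0.03 m and angle between each of can, mould, cup's own z axis and vertical below 0.2 rad); the robot touches nothing.
It fails at once if the robot pushes or pulls the pin (over 1 N) (contact force between any of the fingers, the arm and pin above 1 N).
It fails at once if the lever is moved over before the pin is out (value of joint valve above 0.4 rad and value of joint pin below 0.045 m).
It fails at once if a bystander is moved, lifted or tipped (distance of any of can, mould, cup, brush from where it was at the start of the episode above 0.03 m or angle between any of can, mould, cup's own z axis and vertical above 0.5 rad).
It also fails if it takes over 58 s, if anything falls off the work surface, if the arm or the gripper's body presses on something with over 40 N, if the wrist force passes 120 N, or if a joint passes its speed limit or range.

## Working session

There is one attempt and no reset: what is moved stays moved. The work goes in short steps, Python scripts to look and compute and a tool call to move; the robot and the scene stay as the last step left them, time stands still between calls to the robot, and variables do not carry over. Pictures are saved under pics/ and viewed, about 8 in all and at most 12, crops included, and the job is handed in when it is done.

Besides the shell and the picture viewer there is one more tool, called after "Call:" as name([rows], argument=value, ...), one row to a line, values as JSON. carry_out: Moves the arm, as the interface text tells. Its arguments: {"type":"object","properties":{"series":{"type":"array","items":{"type":"object","properties":{"dp":{"type":"array","items":{"type":"number"}},"dr":{"type":"array","items":{"type":"number"}},"jaw":{"type":"number"}}}},"squeeze":{"type":"number"}},"required":["series"]}

```bash
mkdir -p pics
python3 - <<'E'
from plant import bot
import cv2,json
s=bot.get_state(); print(s['time'],s['eef_pos'],s['eef_rot'],s['force'])
for n in('side','top'):
    im=bot.camera(n); cv2.imwrite(f'pics/{n}0.png',im)
    c=bot.get_calibration(n); print(n,{k:(v.tolist() if hasattr(v,'tolist') else v) for k,v in c.items()})
    for q in('plunger_top','pin_tip','valve_tip','pump','can','mould','cup','brush'):
        r=bot.find_in(n,q); print(q,[([round(b[0]*560+b[2]*280),round(b[1]*420+b[3]*210),round(b[2]*560),round(b[3]*420)],round(d['p'],2)) for d in r[:2] for b in [d['box']]])
E
```

```text
0.0 [ 0.14258261 -0.55622198  0.20431177] [ 0.70156377  0.08922342 -0.70154618  0.08763793] [-0.11793787 -0.38811177 -0.31894518]
side {'vertical_fov': 46.00477524656223, 'cx': 286.8957100667598, 'cy': 213.86131542585875, 'distortion': [-0.133993856590621, 0.0, 0.0, 0.0, 0.0], 'R': [[-0.841845314549324, -0.5393713804763899, -0.01936440792648839], [-0.29663868817115546, 0.49236828145789463, -0.818278048156185], [0.45089018069974196, -0.6831193082743255, -0.5744963495196128]], 't': [0.5038425429671232, 0.23185278051403463, 1.033810200625657]}
plunger_top [([291, 179, 21, 20], 0.58)]
pin_tip []
valve_tip []
pump [([281, 203, 118, 111], 0.61)]
can [([298, 256, 24, 49], 0.91)]
mould [([355, 195, 33, 31], 0.7)]
cup [([210, 238, 28, 40], 0.79)]
brush [([349, 242, 34, 36], 0.67)]
top {'vertical_fov': 48.538729281269795, 'cx': 280.26953432526255, 'cy': 213.825114708808, 'distortion': [-0.027125817094064707, 0.0, 0.0, 0.0, 0.0], 'R': [[0.017168087993570273, -0.9993652674147439, -0.031214083995888434], [-0.9892367291326982, -0.01244036902037849, -0.14579413895447832], [0.1453132839402026, 0.033381124961483315, -0.9888224056961998]], 't': [0.11016008597132967, 0.5572623182795838, 1.1728770394107677]}
plunger_top [([337, 192, 19, 17], 0.87)]
pin_tip [([416, 229, 32, 29], 0.44)]
valve_tip []
pump [([351, 162, 135, 146], 0.79)]
can [([283, 237, 27, 29], 0.66)]
mould [([415, 231, 33, 32], 0.81)]
cup [([339, 190, 22, 20], 0.73), ([263, 152, 22, 32], 0.56)]
brush [([343, 260, 44, 48], 0.64)]
```

Run:
```python
import cv2,numpy as np
a=cv2.imread('pics/side0.png')[120:300,190:400]; b=cv2.imread('pics/top0.png')[70:290,240:450]
a=cv2.resize(a,(400,343),interpolation=3); b=cv2.resize(b,(400,419),interpolation=3)
a=cv2.copyMakeBorder(a,0,76,0,0,0); cv2.imwrite('pics/both.png',np.hstack([a,b]))
```

```text
(no output)
```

View pics/both.png

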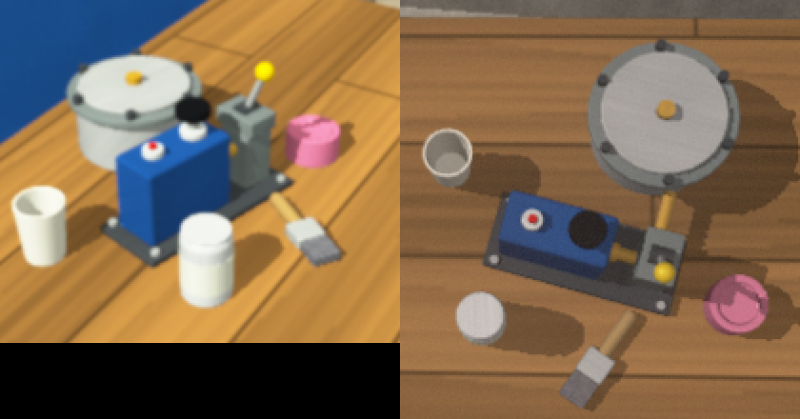

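The side crop shows the plunger head at full-picture pixel (291,178), the pin at (270,197) and the ball at (329,157). In the top crop they are at (338,190), (309,185) and (379,212). The pot is on the far side and the lever leans towards the robot. Next I fit the pump pose to these points.

```bash
cat > h.py <<'E'
from plant import bot
import cv2,numpy as np
from scipy.optimize import least_squares
from scipy.spatial.transform import Rotation as Rot
def proj(c,X):
    f=210/np.tan(np.radians(c['vertical_fov'])/2)
    K=np.array([[f,0,c['cx']],[0,f,c['cy']],[0,0,1]])
    return cv2.projectPoints(np.atleast_2d(np.float64(X)),cv2.Rodrigues(np.array(c['R']))[0],np.float64(c['t']),K,np.float64(c['distortion']))[0][:,0]
def blob(im,col,near,rad=12):
    B,G,R=[im[...,i].astype(int) for i in range(3)]
    m={'red':(R>110)&(R-G>70)&(R-B>60),'yellow':(R>130)&(G>110)&(B<70)&(G>R*.72),'black':(im.max(2)<48)}[col]
    yy,xx=np.nonzero(m); k=np.hypot(xx-near[0],yy-near[1])<rad
    return np.array([xx[k].mean(),yy[k].mean()]),k.sum()
def W(p,x,y,z): # pump->world
    c,s=np.cos(p[2]),np.sin(p[2]); return [p[0]+c*x-s*y,p[1]+s*x+c*y,z]
E
python3 - <<'E'
from h import *
px={'side':[(291,178),(270,197),(329,157)],'top':[(338,190),(309.5,185),(379,212)]}
obs={}
for n in px:
    im=cv2.imread(f'pics/{n}0.png'); o=[]
    for col,p in zip(('black','red','yellow'),px[n]):
        q,k=blob(im,col,p,14 if col=='black' else 8); print(n,col,q.round(1),k); o.append(q)
    obs[n]=np.array(o)
def pts(v): return [W(v,0,0,.166),W(v,0,.07,.140+v[3]-.002),W(v,.08*np.sin(v[4]-.5),-.1,.122+.08*np.cos(v[4]-.5))]
cal={n:bot.get_calibration(n) for n in px}
f=lambda v:np.concatenate([(proj(cal[n],pts(v))-obs[n]).ravel() for n in px])
for y0 in (0,1.5,-.5):
    r=least_squares(f,[.5,-.1,y0,.01,0]); print(r.x.round(4),r.cost.round(2),r.fun.round(1))
v=r.x
print(bot.get_state()['time'])
E
```

```text
side black [290.9 177.3] 180
side red [269.5 196.3] 14
side yellow [328.5 156.8] 125
top black [338.1 190.1] 289
top red [309.  184.5] 16
top yellow [378.3 212.7] 92
[ 0.5954 -0.0205 -0.275   0.0027  0.1143] 0.37 [ 0.2 -0.1  0.3  0.1  0.1  0.5 -0.1  0.1  0.  -0.3 -0.1 -0.4]
[ 0.5954 -0.0205 -0.275   0.0027  0.1143] 0.37 [ 0.2 -0.1  0.3  0.1  0.1  0.5 -0.1  0.1  0.  -0.3 -0.1 -0.4]
[ 0.5954 -0.0205 -0.275   0.0027  0.1143] 0.37 [ 0.2 -0.1  0.3  0.1  0.1  0.5 -0.1  0.1  0.  -0.3 -0.1 -0.4]
0.9
```

```bash
cat >> h.py <<'E'
P=np.array([0.5954,-0.0205,-0.275])
def move(target,Rt=None):
    s=bot.get_state(); R0=Rot.from_quat(s['eef_rot'])
    dp=R0.inv().apply(np.array(target)-s['eef_pos'])
    dr=(R0.inv()*Rt).as_rotvec()/np.radians(5) if Rt else np.zeros(3)
    return dp.round(4),dr.round(2)
def down(yaw): # tool x down, tool y at yaw
    y=np.array([np.cos(yaw),np.sin(yaw),0]);x=np.array([0,0,-1.]);return Rot.from_matrix(np.c_[x,y,np.cross(x,y)])
E
python3 - <<'E'
from h import *
s=bot.get_state();M=Rot.from_quat(s['eef_rot']).as_matrix();print(M.round(2))
for k in range(4): print(k,move([P[0],P[1],.25],down(P[2]+k*np.pi/2)))
E
```

```text
[[-0.    0.25 -0.97]
 [ 0.   -0.97 -0.25]
 [-1.   -0.    0.  ]]
0 (array([-0.0445, -0.4074, -0.5717]), array([-11.98,   0.  ,   0.  ]))
1 (array([-0.0445, -0.4074, -0.5717]), array([-29.98,  -0.  ,   0.  ]))
2 (array([-0.0445, -0.4074, -0.5717]), array([24.02,  0.  , -0.  ]))
3 (array([-0.0445, -0.4074, -0.5717]), array([6.02, 0.  , 0.  ]))
```

Call:
carry_out([
  {"dp":[-0.045,0,0],"dr":[0,0,0],"jaw":1},
  {"dp":[-0.045,-0.03,-0.04],"dr":[1,0,0],"jaw":1},
  {"dp":[-0.045,-0.06,-0.084],"dr":[2,0,0],"jaw":1},
  {"dp":[-0.045,-0.09,-0.126],"dr":[3,0,0],"jaw":1},
  {"dp":[-0.045,-0.12,-0.168],"dr":[4,0,0],"jaw":1},
  {"dp":[-0.045,-0.15,-0.21],"dr":[5,0,0],"jaw":1},
  {"dp":[-0.045,-0.18,-0.252],"dr":[6,0,0],"jaw":1},
  {"dp":[-0.045,-0.21,-0.294],"dr":[6.02,0,0],"jaw":1},
  {"dp":[-0.045,-0.24,-0.336],"dr":[6.02,0,0],"jaw":1},
  {"dp":[-0.045,-0.27,-0.378],"dr":[6.02,0,0],"jaw":1},
  {"dp":[-0.045,-0.3,-0.42],"dr":[6.02,0,0],"jaw":1},
  {"dp":[-0.045,-0.3,-0.42],"dr":[6.02,0,0],"jaw":1},
])

```text
time: 2.1
eef_pos: [0.4772, -0.1585, 0.2507]
eef_rot: [0.701, -0.095, -0.7, -0.095]
force: [-0.8, -1.6, -0.7]
grip_width: 0.019
```

Run:
```python
from h import *
s=bot.get_state();print(s['time'],s['eef_pos'],s['joints'],s['grip_width'])
print(move([P[0],P[1],.25],down(P[2]-np.pi/2)))
```

```text
2.1 [ 0.47722666 -0.15849052  0.25069421] [-4.93957679e-01  1.72326009e-02  1.65683989e+00  1.51426209e-03
  1.46680131e+00  1.34628565e+00] 0.018989039662350406
(array([ 0.001 , -0.1645, -0.0771]), array([ 0.06, -0.01,  0.02]))
```

Call:
carry_out([
  {"dp":[0,-0.04,-0.019],"dr":[0,0,0],"jaw":1},
  {"dp":[0,-0.08,-0.038],"dr":[0,0,0],"jaw":1},
  {"dp":[0,-0.12,-0.057],"dr":[0,0,0],"jaw":1},
  {"dp":[0.02,-0.1645,-0.077],"dr":[0,0,0],"jaw":1},
  {"dp":[0.045,-0.1645,-0.077],"dr":[0,0,0],"jaw":1},
  {"dp":[0.065,-0.1645,-0.077],"dr":[0,0,0],"jaw":1},
  {"dp":[0.065,-0.1645,-0.077],"dr":[0,0,0],"jaw":1},
])

```text
time: 2.8
eef_pos: [0.5928, -0.0193, 0.182]
eef_rot: [-0.698, 0.094, 0.703, 0.095]
force: [0.4, 0.2, -0.5]
grip_width: 0.009
```

Run:
```python
from h import *
s=bot.get_state();print(s['time'],s['eef_pos'],s['force'])
print(move([P[0],P[1],.182],down(P[2]-np.pi/2)))
c=bot.get_calibration('side');a=bot.camera('side');w=bot.camera('wrist')
print(proj(c,[s['eef_pos']]))
a=cv2.resize(a[100:260,200:400],(480,384),interpolation=3);w=cv2.resize(w,(320,240))
w=cv2.copyMakeBorder(w,0,144,0,0,0);cv2.imwrite('pics/b2.png',np.hstack([a,w]))
```

```text
2.8 [ 0.59278725 -0.01931467  0.18200048] [ 0.39271929  0.16897577 -0.46897236]
(array([-0.    ,  0.0004, -0.0028]), array([0.07, 0.08, 0.01]))
[[291.67565813 172.01817082]]
```

View pics/b2.png

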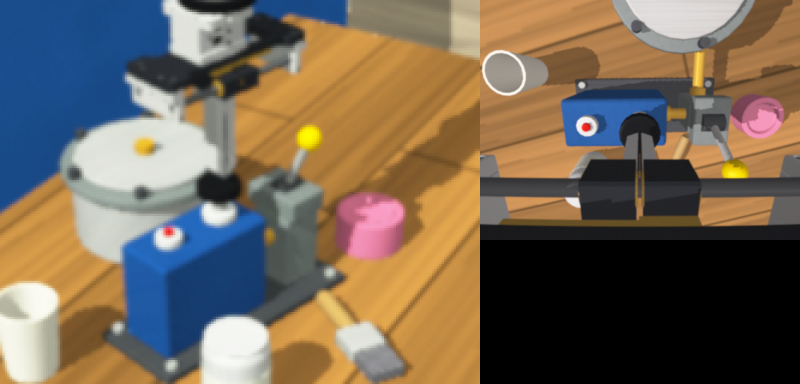

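The fingertips are centred over the black head. The pin, the lever and the bystanders are all clear. I'll make one test stroke.

Call:
carry_out([
  {"dp":[0.01,0,-0.003],"dr":[0,0,0],"jaw":1},
  {"dp":[0.016,0,-0.003],"dr":[0,0,0],"jaw":1},
  {"dp":[0.022,0,-0.003],"dr":[0,0,0],"jaw":1},
  {"dp":[0.027,0,-0.003],"dr":[0,0,0],"jaw":1},
  {"dp":[0.027,0,-0.003],"dr":[0,0,0],"jaw":1},
])

```text
time: 3.4
eef_pos: [0.5995, -0.022, 0.162]
eef_rot: [0.702, -0.095, -0.699, -0.095]
force: [-2.5, -0.1, 10.3]
grip_width: 0.005
```

Call:
carry_out([
  {"dp":[-0.01,0,0],"dr":[0,0,0],"jaw":1},
  {"dp":[-0.02,0,0],"dr":[0,0,0],"jaw":1},
  {"dp":[-0.027,0,0],"dr":[0,0,0],"jaw":1},
  {"dp":[-0.027,0,0],"dr":[0,0,0],"jaw":1},
  {"dp":[-0.027,0,0],"dr":[0,0,0],"jaw":1},
])

```text
time: 3.9
eef_pos: [0.5992, -0.022, 0.1888]
eef_rot: [0.702, -0.095, -0.699, -0.096]
force: [-0.5, 0.5, -0.0]
grip_width: 0.003
```

```bash
cat >> h.py <<'E'
def pinz(tag):
    s=bot.get_state()
    ob={};cal={}
    for n in('side','top'):
        cal[n]=bot.get_calibration(n);im=bot.camera(n);cv2.imwrite(f'pics/{n}_{tag}.png',im)
        near=proj(cal[n],W(P,0,.07,.155))[0]
        try: ob[n]=blob(im,'red',near,16)
        except Exception as e: ob[n]=None
    for n in ob: 
        print(n,ob[n])
    zz=np.arange(.135,.2,.001)
    q=proj(cal['side'],[W(P,0,.07,z) for z in zz]); 
    im=cv2.imread(f'pics/side_{tag}.png').astype(int);m=(im[...,2]>110)&(im[...,2]-im[...,1]>70)&(im[...,2]-im[...,0]>60)
    on=[z for z,(u,v) in zip(zz,q) if m[int(round(v)),int(round(u))]]
    print('red z on axis',min(on,default=0),max(on,default=0),s['time'],s['eef_pos'].round(4),s['force'].round(1))
E
python3 -c "
from h import *
pinz('s1')"
```

```text
side (array([269.44444444, 194.44444444]), np.int64(27))
top (array([309., 184.]), np.int64(21))
red z on axis 0.135 0.15700000000000003 3.9 [ 0.5992 -0.022   0.1888] [-0.5  0.5 -0. ]
```

The arm gives about 7 mm under 10 N, so I'll command a deeper press.

Call:
carry_out([
  {"dp":[0.015,0,0.003],"dr":[0,0,0],"jaw":1},
  {"dp":[0.025,0,0.003],"dr":[0,0,0],"jaw":1},
  {"dp":[0.035,0,0.003],"dr":[0,0,0],"jaw":1},
  {"dp":[0.045,0,0.003],"dr":[0,0,0],"jaw":1},
  {"dp":[0.046,0,0.003],"dr":[0,0,0],"jaw":1},
  {"dp":[0.046,0,0.003],"dr":[0,0,0],"jaw":1},
  {"dp":[0.046,0,0.003],"dr":[0,0,0],"jaw":1},
])

```text
time: 4.7
eef_pos: [0.5974, -0.0213, 0.1548]
eef_rot: [0.703, -0.095, -0.698, -0.095]
force: [-21.1, 3.1, 50.9]
grip_width: 0.003
```

Call:
carry_out([
  {"dp":[-0.01,0,0],"dr":[0,0,0],"jaw":1},
  {"dp":[-0.02,0,0],"dr":[0,0,0],"jaw":1},
  {"dp":[-0.03,0,0],"dr":[0,0,0],"jaw":1},
  {"dp":[-0.033,0,0],"dr":[0,0,0],"jaw":1},
  {"dp":[-0.033,0,0],"dr":[0,0,0],"jaw":1},
])

```text
time: 5.2
eef_pos: [0.5968, -0.0212, 0.1868]
eef_rot: [0.703, -0.095, -0.699, -0.095]
force: [0.1, -0.6, -0.7]
grip_width: 0.008
```

```bash
python3 -c "
from h import *
pinz('s2')"
```

```text
side (array([269.26829268, 192.97560976]), np.int64(41))
top (array([308.77777778, 183.94444444]), np.int64(18))
red z on axis 0.135 0.16300000000000003 5.2 [ 0.5968 -0.0212  0.1868] [ 0.1 -0.6 -0.7]
```

Call:
carry_out([
  {"dp":[0.015,0,0.001],"dr":[0,0,0],"jaw":1},
  {"dp":[0.025,0,0.001],"dr":[0,0,0],"jaw":1},
  {"dp":[0.035,0,0.001],"dr":[0,0,0],"jaw":1},
  {"dp":[0.036,0,0.001],"dr":[0,0,0],"jaw":1},
  {"dp":[0.036,0,0.001],"dr":[0,0,0],"jaw":1},
  {"dp":[0.036,0,0.001],"dr":[0,0,0],"jaw":1},
  {"dp":[0.036,0,0.001],"dr":[0,0,0],"jaw":1},
])

```text
time: 6.0
eef_pos: [0.5972, -0.0212, 0.1551]
eef_rot: [0.704, -0.095, -0.697, -0.095]
force: [-6.3, 1.1, 24.2]
grip_width: 0.007
```

Call:
carry_out([
  {"dp":[-0.01,0,0],"dr":[0,0,0],"jaw":1},
  {"dp":[-0.02,0,0],"dr":[0,0,0],"jaw":1},
  {"dp":[-0.03,0,0],"dr":[0,0,0],"jaw":1},
  {"dp":[-0.03,0,0],"dr":[0,0,0],"jaw":1},
  {"dp":[-0.03,0,0],"dr":[0,0,0],"jaw":1},
])

```text
time: 6.5
eef_pos: [0.5963, -0.021, 0.1839]
eef_rot: [0.703, -0.095, -0.698, -0.095]
force: [-0.3, 0.3, 0.4]
grip_width: 0.003
```

```bash
python3 -c "
from h import *
pinz('s3')"
```

```text
side (array([269.19642857, 191.42857143]), np.int64(56))
top (array([308.92857143, 184.14285714]), np.int64(14))
red z on axis 0.135 0.17100000000000004 6.5 [ 0.5963 -0.021   0.1839] [-0.3  0.3  0.4]
```

Full stroke: the pin tip is at about 171 mm. I'll repeat it from 0.184, with each press and release in one call.

Call:
carry_out([
  {"dp":[0.012,0,0.001],"dr":[0,0,0],"jaw":1},
  {"dp":[0.022,0,0.001],"dr":[0,0,0],"jaw":1},
  {"dp":[0.032,0,0.001],"dr":[0,0,0],"jaw":1},
  {"dp":[0.033,0,0.001],"dr":[0,0,0],"jaw":1},
  {"dp":[0.033,0,0.001],"dr":[0,0,0],"jaw":1},
  {"dp":[0.033,0,0.001],"dr":[0,0,0],"jaw":1},
  {"dp":[0.022,0,0],"dr":[0,0,0],"jaw":1},
  {"dp":[0.012,0,0],"dr":[0,0,0],"jaw":1},
  {"dp":[0,0,0],"dr":[0,0,0],"jaw":1},
  {"dp":[0,0,0],"dr":[0,0,0],"jaw":1},
  {"dp":[0,0,0],"dr":[0,0,0],"jaw":1},
])

```text
time: 7.7
eef_pos: [0.5957, -0.0209, 0.1828]
eef_rot: [0.703, -0.095, -0.699, -0.095]
force: [-0.5, -0.3, -0.2]
grip_width: 0.005
```

Call:
carry_out([
  {"dp":[0.012,0,0.001],"dr":[0,0,0],"jaw":1},
  {"dp":[0.022,0,0.001],"dr":[0,0,0],"jaw":1},
  {"dp":[0.032,0,0.001],"dr":[0,0,0],"jaw":1},
  {"dp":[0.033,0,0.001],"dr":[0,0,0],"jaw":1},
  {"dp":[0.033,0,0.001],"dr":[0,0,0],"jaw":1},
  {"dp":[0.033,0,0.001],"dr":[0,0,0],"jaw":1},
  {"dp":[0.022,0,0],"dr":[0,0,0],"jaw":1},
  {"dp":[0.012,0,0],"dr":[0,0,0],"jaw":1},
  {"dp":[0,0,0],"dr":[0,0,0],"jaw":1},
  {"dp":[0,0,0],"dr":[0,0,0],"jaw":1},
  {"dp":[0,0,0],"dr":[0,0,0],"jaw":1},
])

```text
time: 8.8
eef_pos: [0.5951, -0.0209, 0.1817]
eef_rot: [0.702, -0.095, -0.699, -0.095]
force: [-0.3, 0.3, -0.4]
grip_width: 0.006
```

```bash
python3 -c "
from h import *
pinz('s5')"
```

```text
side (array([269.075 , 187.9375]), np.int64(80))
top (array([309.        , 184.33333333]), np.int64(3))
red z on axis 0.14100000000000001 0.18800000000000006 8.8 [ 0.5951 -0.0209  0.1817] [-0.3  0.3 -0.4]
```

Pin is at about 46–48 mm, so I'll add two more strokes for certainty; extra ones do no harm.

Call:
carry_out([
  {"dp":[0.01,0,0],"dr":[0,0,0],"jaw":1},
  {"dp":[0.02,0,0],"dr":[0,0,0],"jaw":1},
  {"dp":[0.03,0,0],"dr":[0,0,0],"jaw":1},
  {"dp":[0.031,0,0],"dr":[0,0,0],"jaw":1},
  {"dp":[0.031,0,0],"dr":[0,0,0],"jaw":1},
  {"dp":[0.031,0,0],"dr":[0,0,0],"jaw":1},
  {"dp":[0.02,0,0],"dr":[0,0,0],"jaw":1},
  {"dp":[0.01,0,0],"dr":[0,0,0],"jaw":1},
  {"dp":[0,0,0],"dr":[0,0,0],"jaw":1},
  {"dp":[0,0,0],"dr":[0,0,0],"jaw":1},
  {"dp":[0,0,0],"dr":[0,0,0],"jaw":1},
])

```text
time: 10.0
eef_pos: [0.5942, -0.0207, 0.1802]
eef_rot: [0.701, -0.095, -0.7, -0.095]
force: [-0.2, -0.7, 1.0]
grip_width: 0.005
```

Call:
carry_out([
  {"dp":[0.01,0,0],"dr":[0,0,0],"jaw":1},
  {"dp":[0.02,0,0],"dr":[0,0,0],"jaw":1},
  {"dp":[0.03,0,0],"dr":[0,0,0],"jaw":1},
  {"dp":[0.031,0,0],"dr":[0,0,0],"jaw":1},
  {"dp":[0.031,0,0],"dr":[0,0,0],"jaw":1},
  {"dp":[0.031,0,0],"dr":[0,0,0],"jaw":1},
  {"dp":[0.02,0,0],"dr":[0,0,0],"jaw":1},
  {"dp":[0.0,0,0],"dr":[0,0,0],"jaw":1},
  {"dp":[-0.03,0,0],"dr":[0,0,0],"jaw":1},
  {"dp":[-0.065,0,0],"dr":[0,0,0],"jaw":1},
  {"dp":[-0.065,0,0],"dr":[0,0,0],"jaw":1},
])

```text
time: 11.1
eef_pos: [0.5968, -0.0211, 0.2495]
eef_rot: [0.704, -0.095, -0.697, -0.095]
force: [-0.5, 0.4, 1.0]
grip_width: 0.005
```

Run:
```python
from h import *
pinz('s7')
a=cv2.imread('pics/side_s7.png');cv2.imwrite('pics/v3.png',cv2.resize(a[120:240,220:360],(700,600),interpolation=3))
M=down(P[2]-np.pi/2)
for w in [W(P,-.075,-.1,.245),W(P,-.075,-.1,.187),W(P,.02,-.1,.187)]: print(move(w,M))
```

```text
side (array([269.03797468, 185.81012658]), np.int64(79))
top (array([309.5  , 180.875]), np.int64(24))
red z on axis 0.14600000000000002 0.19300000000000006 11.1 [ 0.5968 -0.0211  0.2495] [-0.5  0.4  1. ]
(array([-0.0006,  0.099 ,  0.0742]), array([ 0.07, -0.02, -0.  ]))
(array([0.0574, 0.099 , 0.0743]), array([ 0.07, -0.02, -0.  ]))
(array([ 0.0575,  0.0996, -0.0207]), array([ 0.07, -0.02, -0.  ]))
```

View pics/v3.png

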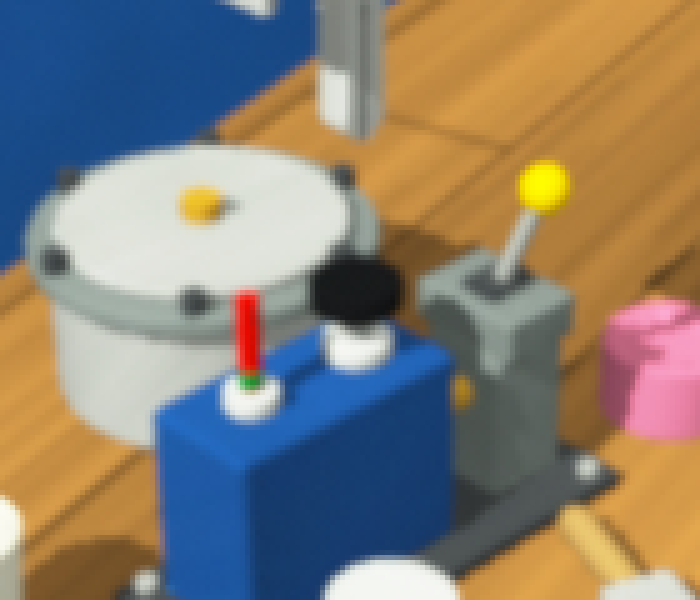

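The green band shows at the pin's foot at about (250,382), so the pin is fully out. The lever still leans to the open side, with the ball at (545,187). Now the lever.

Call:
carry_out([
  {"dp":[0,0.03,0.03],"dr":[0,0,0],"jaw":1},
  {"dp":[0,0.06,0.06],"dr":[0,0,0],"jaw":1},
  {"dp":[0,0.099,0.075],"dr":[0,0,0],"jaw":1},
  {"dp":[0,0.099,0.075],"dr":[0,0,0],"jaw":1},
  {"dp":[0.03,0.099,0.075],"dr":[0,0,0],"jaw":1},
  {"dp":[0.057,0.099,0.075],"dr":[0,0,0],"jaw":1},
  {"dp":[0.057,0.099,0.075],"dr":[0,0,0],"jaw":1},
  {"dp":[0.057,0.099,0.075],"dr":[0,0,0],"jaw":1},
])

```text
time: 12.0
eef_pos: [0.4945, -0.0954, 0.1857]
eef_rot: [-0.7, 0.095, 0.702, 0.095]
force: [-0.6, -0.4, 0.4]
grip_width: 0.006
```

Run:
```python
from h import *
s=bot.get_state();print(s['time'],s['eef_pos'],s['force'])
print(move(W(P,.02,-.1,.187)))
```

```text
12.0 [ 0.49451652 -0.09538919  0.18569076] [-0.58910915 -0.35698477  0.35723471]
(array([-0.0016,  0.0011, -0.0967]), array([0., 0., 0.]))
```

Call:
carry_out([
  {"dp":[-0.001,0.001,-0.015],"dr":[0,0,0],"jaw":1},
  {"dp":[-0.001,0.001,-0.03],"dr":[0,0,0],"jaw":1},
  {"dp":[-0.001,0.001,-0.045],"dr":[0,0,0],"jaw":1},
  {"dp":[-0.001,0.001,-0.06],"dr":[0,0,0],"jaw":1},
  {"dp":[-0.001,0.001,-0.075],"dr":[0,0,0],"jaw":1},
  {"dp":[-0.001,0.001,-0.087],"dr":[0,0,0],"jaw":1},
  {"dp":[-0.001,0.001,-0.095],"dr":[0,0,0],"jaw":1},
  {"dp":[-0.001,0.001,-0.096],"dr":[0,0,0],"jaw":1},
  {"dp":[-0.001,0.001,-0.096],"dr":[0,0,0],"jaw":1},
])

```text
time: 12.9
eef_pos: [0.5862, -0.1213, 0.187]
eef_rot: [-0.699, 0.094, 0.703, 0.095]
force: [-4.2, 1.4, 1.2]
grip_width: 0.003
```

Call:
carry_out([
  {"dp":[0,0,0.03],"dr":[0,0,0],"jaw":1},
  {"dp":[0,0,0.06],"dr":[0,0,0],"jaw":1},
  {"dp":[-0.03,0,0.08],"dr":[0,0,0],"jaw":1},
  {"dp":[-0.07,0,0.1],"dr":[0,0,0],"jaw":1},
  {"dp":[-0.1,0,0.12],"dr":[0,0,0],"jaw":1},
  {"dp":[-0.1,0,0.12],"dr":[0,0,0],"jaw":1},
])

```text
time: 13.5
eef_pos: [0.4732, -0.0902, 0.2944]
eef_rot: [0.704, -0.095, -0.698, -0.094]
force: [0.2, 0.3, 0.7]
grip_width: 0.006
```

Run:
```python
from h import *
pinz('end'); ob={};cal={}
for n in('side','top'):
    im=cv2.imread(f'pics/{n}_end.png');cal[n]=bot.get_calibration(n)
    print(n,blob(im,'yellow',proj(cal[n],W(P,.035,-.1,.192))[0],9))
    for a in(.1,.7,.85,1.): print(a,proj(cal[n],W(P,.08*np.sin(a-.5),-.1,.122+.08*np.cos(a-.5)))[0].round(1))
a=cv2.imread('pics/side_end.png')[100:290,190:400];b=cv2.imread('pics/top_end.png')[70:290,240:450]
a=cv2.copyMakeBorder(a,0,30,0,0,0);cv2.imwrite('pics/v4.png',cv2.resize(np.hstack([a,b]),(800,419),interpolation=3))
```

```text
side (array([269.03797468, 185.81012658]), np.int64(79))
top (array([309.5  , 180.875]), np.int64(24))
red z on axis 0.14600000000000002 0.19300000000000006 13.5 [ 0.4732 -0.0902  0.2944] [0.2 0.3 0.7]
side (array([308.6870229 , 148.53435115]), np.int64(131))
0.1 [328.9 157.6]
0.7 [315.8 149.6]
0.85 [312.6 149.2]
1.0 [309.7 149.4]
top (array([381.83823529, 182.39705882]), np.int64(68))
0.1 [378.  212.8]
0.7 [383.8 192.8]
0.85 [384.8 188.3]
1.0 [385.6 184.3]
```

View pics/v4.png

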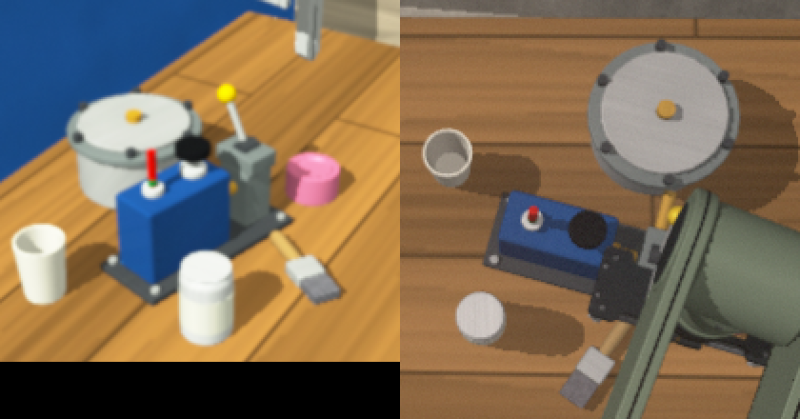

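The lever is over: in the side view the ball is where 1.0 rad puts it. The pin is out with green at its foot, the bystanders are unmoved, and the gripper is clear.

```bash
python3 -c "
from plant import bot
print(bot.get_state()['force']); print(bot.hand_in())"
```

```text
[0.11416378 0.42077716 0.19572829]
the job is handed in; nothing more can be done
None
```

I pumped the plunger seven times with the closed fingertips until the pin was fully out. Then I pushed the lever over from its open side, backed off and handed the job in at about 13.6 s.

- **Pin:** its tip measured about 193 mm against the nominal 190 mm, within measuring error. The green band showed at its foot before I touched the lever, and the fingers never went near the pin.
- **Strokes:** the first stroke was short, at about 10 mm, because the arm gave under load. The second pressed hard against the bottom stop, with about 51 N upward at the wrist (limit 120 N). On the third the plunger reached its bottom stop at about 24 N. I repeated that command for the rest and checked them only by the pin's rise.
- **Lever:** in the side view the ball is within about 1 px of where 1.0 rad should put it. In the top view it is about 4 px off sideways because the arm partly hides the ball, but its row still fits the shut end.
- **Bystanders:** the can, cup and brush look unmoved in both views. The mould looks unmoved in the side view; the arm hides it in the top view. I judged this by eye, not by measurement.
- **Gripper:** it was clear of everything, with wrist forces under 1 N.

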